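# Clamp a sample tube in the marking cradle

### The arm

A 6-joint arm with a two-finger parallel gripper is mounted at the origin on the work surface. World frame = base frame: x ahead of the robot, y to its left, z up, the work surface at z = 0. Lengths are in mm, angles in rad, forces in N, time in s.
With the tool pointing down it reaches from about 400 to 825 mm from the base axis. Payload 7 kg.
Tool frame: the origin (TCP) lies at the very end of the fingers, on their centre line; the grasp point (between the pads) lies 19 mm behind it; z points along the fingers, y is the line along which they close (so a half turn about z gives the same grasp; the last joint's range is limited). The gripper opens to 85 mm and grips with 20 to 120 N. Pads are 22 mm wide; open, the fingers measure 114 mm over their backs; the gripper's body (76 mm by 85 mm) begins 54 mm behind the grasp point. The pads swing forward as they close: fully open they stand 13 mm farther back than shut.
Start: joints at [-1.053, 0.359, 0.012, 0, -1.224, -0.288], TCP at [153.728, -657.239, 231.302] pointing down, gripper open.
Joint ranges: [-3.07, 3.07], [-1.43, 2.12], [-1.02, 1.25], [-3.03, 1.67], [-3.05, -0], [-3.03, 3.03]. Speed limits (rad/s): [2.39, 2.39, 3.01, 3.14, 3.14, 3.14].

### API

Orientations are given as a unit quaternion [x, y, z, w].
In Python, from plant import manip gives the robot as it stands.
- The arm moves only by the tool step_arm, never from a script. Its argument "series" is a list of rows, each an object with "offset": the shift along the world's x, y, z in units of 200 mm (1.0 is 200 mm), a list of three; "dr": the turn, a rotation vector about the world's x, y, z in units of 180 degrees (1.0 is 180 degrees), a list of three. In form: [{"offset": [tx, ty, tz], "dr": [rx, ry, rz]}, ...]. A call has 1 to 20 rows; each row is the pose to reach, as a shift and turn from the pose commanded when the call began, turning the shorter way round; what a row does not reach only later rows make up. A row lasts 1/12 s, in which the tool goes at most 41.7 mm and 7.16 degrees, less where a joint would pass 70% of its speed; a pose out of reach is approached as far as the arm can. A call with a number of a shift or a turn outside -1 to 1 is refused whole. A call with a gripper value outside its range is refused whole. "grip" is the closure, from 0 (fully open) to 1 (shut), set as the call begins (left out, the last holds). The fingers move at their own pace and stop on an object; the grip force is fixed at half the most. Time passes only in rows, so rows that repeat a pose let the fingers close. It gives the time, the measured TCP pose, the force, the opening and the grip force at its end, in the units of the state.
- manip.state(): the state, without advancing time (a new reading comes with each control period).
- manip.capture(name): name is "scene" or "top" or "wrist"; returns a dict with "color" (420x560x3 uint8, blue, green, red), "K" (3x3 intrinsics, pixels), "xyz" and "rotation" of the camera in the world. Camera axes: x right, y up, looking along -z (the intrinsics and any distortion apply to the point x, -y, -z); pixel columns grow to the right and rows downward; lengths in mm; the calibration is good to about 2 mm. A picture is of the moment at which its call begins. There is no depth.
- manip.hand_in(): hands the job in; it is judged then, once.
The state is a dict: "time": time; "q": joint angles; "qd": joint speeds; "tau": joint torques, N m; "tool_pos": TCP position; "eef_rot": TCP orientation; "force": force on the tool from outside, world axes, zero at the start; "torque": the same for the moment, N m; "finger_gap": opening from 0.0 (shut) to 1.0 (fully open); "grip_force": force on a finger pad.
Only numpy, scipy, OpenCV 4.12 (cv2) and the standard library are available. Lean on these libraries where they do the work, as an engineer would, in place of code of your own. Each camera call takes 0.05 s, during which the arm holds its last target. There are 200 camera calls.

### The job

Take the longer of the two capped metal sample tubes off the tube rest and lay it gently, without dropping it, in the two V-blocks of the marking cradle, sticking out about equally at both ends. Then swing the clamp strap over so that it lies down on the tube. Leave the short tube on its rest.

Things in the scene. Friction and masses are not known exactly. Their poses are not given: they have to be found in the camera images.
- long_tube: long sample tube: aluminium cylinder, 30 mm diameter, 160 mm long, black cap of the same diameter at one end (either way round is right), up to 0.35 kg. Origin mid-length on its axis; y along it. It starts level in one of two places of the steel tube rest, axis 45 mm above the table, on two notched rails 8 mm thick, 32 mm either side of its middle; the middle is free to grasp
- short_tube: short sample tube, to be left alone: same look and diameter, 30 mm, but 90 mm long. Origin mid-length on its axis; y along it. It lies in the rest's other place, parallel to the long tube, axes 84 mm apart and 45 mm above the table. The rest's base plate is 6 mm thick, its rails' tops 38 mm high
- cradle: marking cradle, fixed: dark plate 100 x 170 x 10 mm, origin under its centre, z up, y along the V grooves. Two aluminium V-blocks at y = -55 and +55 mm, each 20 mm thick (y), 60 mm wide, 56 mm high; 90 degree V, mouth 48 mm wide, bottom 32 mm high. A seated 30 mm tube has its axis at x = 0, 53 mm high. Fingers fit between the blocks. The strap's hinge cheeks (85 mm high) stand at +x, +y
- strap (a joint): clamp strap, rad: steel bar 80 x 18 x 5 mm, in cradle frame at y = +55, hinged along y at x = +42, 75 mm high. 0: level, pointing to -x, its pad resting on the seated tube; 1.57 upright; 2.1 leaning back to +x on its stop, where it starts (tip at x = 82, 144 mm high). Loose, softly damped: pushed past upright towards -x it sinks by itself in 2 s. Lower stop -0.15
Things that resemble listed ones, but are neither listed nor needed, are in the scene too. Leave any red look-alike of the long_tube alone.

How it is judged (in metres and radians):
On the way, in this order (a step that is already met when the one before it is completed fails the run):
1. the long tube lies in both V-blocks, while the strap is still open (x of long_tube in the frame of cradle between -0.008 and 0.008 m and y of long_tube in the frame of cradle between -0.02 and 0.02 m and z of long_tube in the frame of cradle between 0.045 and 0.061 m and angle between the y axis of long_tube and the y axis of cradle, either way round below 0.17 rad and linear speed of long_tube below 0.03 m/s and value of joint strap above 1.3 rad), for 0.2 s.
2. the strap lies down on the tube (x of long_tube in the frame of cradle between -0.008 and 0.008 m and y of long_tube in the frame of cradle between -0.02 and 0.02 m and z of long_tube in the frame of cradle between 0.045 and 0.061 m and angle between the y axis of long_tube and the y axis of cradle, either way round below 0.17 rad and value of joint strap between -0.1 and 0.12 rad), for 0.2 s.
At the end, for the whole second after the job is handed in: The long tube rests in both V-blocks: middle within 8 mm of the V's centre line and of the seated height, within 20 mm of midway between the blocks, axis within 10 degrees of the grooves. The strap lies still on it (-0.1 to 0.12 rad). The short tube is within 30 mm of its start (all of step 2 and linear speed of long_tube below 0.03 m/s and velocity of joint strap between -0.1 and 0.1 rad/s and distance of short_tube from where it was at the start of the episode below 0.03 m); the robot touches nothing.
It fails at once if the short tube is moved (by more than 30 mm) (distance of short_tube from where it was at the start of the episode above 0.03 m).
It fails at once if the long tube is dropped (falls free faster than 0.8 m/s, a drop of about 30 mm) (linear speed of long_tube above 0.8 m/s and contact force between the fingers and long_tube below 0.1 N).
It also fails if it takes over 48 s, if anything falls off the work surface, if the arm or the gripper's body presses on something with over 40 N, if the wrist force passes 120 N, or if a joint passes its speed limit or range.

## Working session

There is one attempt and no reset: what is moved stays moved. The work goes in short steps, Python scripts to look and compute and a tool call to move; the robot and the scene stay as the last step left them, time stands still between calls to the robot, and variables do not carry over. Pictures are saved under pics/ and viewed, at most 10 in all, crops included, and the job is handed in when it is done.

Besides the shell and the picture viewer there is one more tool, called as name(argument=value, ...) on one line, values as JSON. step_arm: Moves the arm, as the interface text tells. Its arguments: {"type":"object","properties":{"series":{"type":"array","items":{"type":"object","properties":{"offset":{"type":"array","items":{"type":"number","minimum":-1,"maximum":1}},"dr":{"type":"array","items":{"type":"number","minimum":-1,"maximum":1}}}}},"grip":{"type":"number"}},"required":["series"]}

```bash
mkdir -p pics; cat > h.py <<'E'
import numpy as np, cv2
from plant import manip
def cap(n,f=None):
    c=manip.capture(n)
    if f: cv2.imwrite('pics/'+f,c['color'])
    return c
def ray(c,u,v):
    K=np.array(c['K']);d=np.linalg.inv(K)@[u,v,1];d=np.array([d[0],-d[1],-d[2]])
    return np.array(c['xyz']),np.array(c['rotation'])@d
def onz(c,u,v,z):
    o,d=ray(c,u,v);return o+d*(z-o[2])/d[2]
E
python3 - <<'E'
from h import *
for n in('top','scene'):
    c=cap(n,n+'1.png'); print(n,c.keys(),c['xyz'],np.array(c['rotation']).round(3).tolist(),np.array(c['K']).tolist())
    np.save(n+'.npy',c,allow_pickle=True)
s=manip.state();print(s['time'],s['tool_pos'],s['eef_rot'])
E
```

```text
top dict_keys(['color', 'K', 'xyz', 'rotation']) [331.44205661 119.83102546 875.76376023] [0.057, -0.057, -0.699, 0.71] [[422.5084523207465, 0.0, 278.74814041085057], [0.0, 422.5084523207465, 205.0147463314573], [0.0, 0.0, 1.0]]
scene dict_keys(['color', 'K', 'xyz', 'rotation']) [ 687.53108667 -322.54925879  741.9971121 ] [0.301, 0.08, 0.245, 0.918] [[398.27297808286187, 0.0, 283.2557088201077], [0.0, 398.27297808286187, 218.10386700476204], [0.0, 0.0, 1.0]]
0.1 [ 153.64667214 -656.86846792  230.47348466] [-1.14603087e-01  9.93411103e-01  7.02331508e-04 -1.36712477e-04]
```

View pics/top1.png

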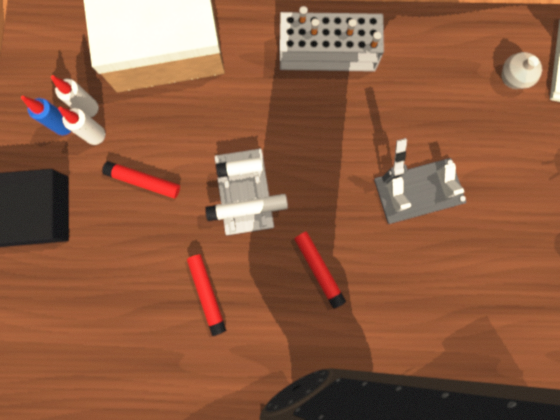

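View pics/scene1.png

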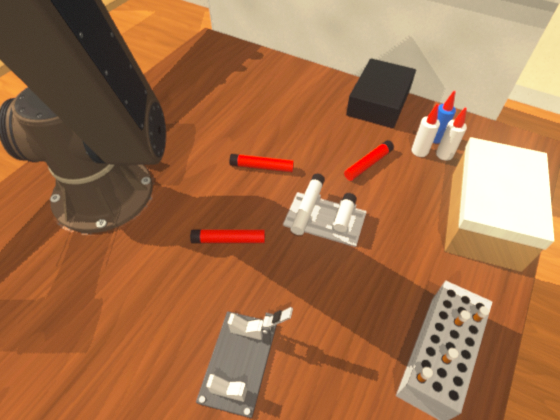

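The top view shows the long tube from about (209,213) to (286,203) and the short one from (218,170) to (262,167). Three red look-alikes are at (142,180), (206,294) and (320,268). The cradle is at (421,190), with its strap leaning to (402,145). Next I'll confirm this in one enlarged crop.

```bash
sed -i 's/np.array(c\[.rotation.\])@d/R.from_quat(c["rotation"]).as_matrix()@d if np.size(c["rotation"])==4 else np.array(c["rotation"])@d/; 1a from scipy.spatial.transform import Rotation as R' h.py
python3 - <<'E'
from h import *
c=np.load('top.npy',allow_pickle=True).item();im=c['color']
a=cv2.resize(im[145:245,200:300],None,fx=4,fy=4,interpolation=cv2.INTER_CUBIC)
b=cv2.resize(im[130:230,370:470],None,fx=4,fy=4,interpolation=cv2.INTER_CUBIC)
o=np.hstack([a,b])
for i in range(0,800,80): cv2.putText(o,str((200 if i<400 else 270)+i//4),(i,10),0,.35,(0,255,255)); cv2.line(o,(i,12),(i,18),(0,255,255))
for j in range(0,400,80): cv2.putText(o,f'{145+j//4}/{130+j//4}',(0,j+4),0,.3,(0,255,0))
cv2.imwrite('pics/crop1.png',o)
for z,pts in((45,[(209,213),(286,203),(218,170),(262,167)]),(10,[(377,190),(455,160),(466,200),(388,222)]),(144,[(402,141)]),(56,[(399,193),(451,180)])):
    for p in pts: print(p,z,onz(c,*p,z).round(1))
E
```

```text
(209, 213) 45 [448.4 258.6  45. ]
(286, 203) 45 [470.9 106.   45. ]
(218, 170) 45 [536.3 244.1  45. ]
(262, 167) 45 [543.9 155.4  45. ]
(377, 190) 10 [507.3 -84.4  10. ]
(455, 160) 10 [ 574.6 -250.7   10. ]
(466, 200) 10 [ 489.1 -269.2   10. ]
(388, 222) 10 [ 440.4 -105.6   10. ]
(402, 141) 144 [570.8 -99.7 144. ]
(399, 193) 56 [ 492.6 -116.9   56. ]
(451, 180) 56 [ 520.6 -221.    56. ]
```

View pics/crop1.png

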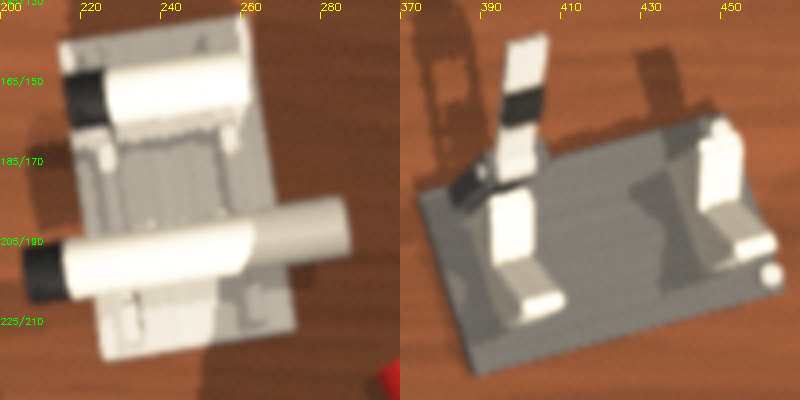

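Candidates: aluminium tube at (247,208), aluminium tube at (240,167), and red tubes at (142,180), (206,294) and (320,268). The one at (247,208) is about 80 px, or 160 mm, long and lies on the rest, so it is the long tube. The crop confirms that its cap is on the left. The strap hinge is at the cradle's upper-left end, so cradle +y points left and +x points up in the image.

```bash
python3 - <<'E'
from h import *
t=np.load('top.npy',allow_pickle=True).item();s=np.load('scene.npy',allow_pickle=True).item()
P=lambda c,l,z:np.array([onz(c,*p,z) for p in l])
q=P(t,[(374.5,177.5),(452,159.5),(466.2,202.5),(389.2,223.7)],10);print(q.round(1),q.mean(0).round(1),[np.linalg.norm(q[i]-q[i-1]).round(1) for i in range(4)])
(cx,cy),wh,a=cv2.minAreaRect(q[:,:2].astype(np.float32));print('cradle',cx,cy,wh,a)
d=(q[0]+q[3]-q[1]-q[2]);print('y dir yaw',np.degrees(np.arctan2(-d[0],d[1])))
e=P(t,[(206,213),(287,201.5)],45);print('tube top',e.round(1),e.mean(0),np.linalg.norm(e[0]-e[1]),np.degrees(np.arctan2(-(e[0]-e[1])[0],(e[0]-e[1])[1])))
# scene masks: dark grey plate, low saturation
im=s['color'];hsv=cv2.cvtColor(im,cv2.COLOR_BGR2HSV)
for nm,c,roi in(('top',t,(365,480,130,240)),('scene',s,(185,300,300,419))):
    h=cv2.cvtColor(c['color'],cv2.COLOR_BGR2HSV);m=((h[...,1]<70)).astype(np.uint8)*255
    k=np.zeros_like(m);u0,u1,v0,v1=roi;k[v0:v1,u0:u1]=m[v0:v1,u0:u1]
    k=cv2.morphologyEx(k,cv2.MORPH_CLOSE,np.ones((7,7)));k=cv2.morphologyEx(k,cv2.MORPH_OPEN,np.ones((25,25)))
    ct=max(cv2.findContours(k,0,2)[0],key=cv2.contourArea)
    w=P(c,ct[:,0],10)[:,:2].astype(np.float32);print(nm,'plate',cv2.minAreaRect(w))
# scene tube ends
e=P(s,[(319,181),(298,231)],45);print('scene tube',e.round(1),e.mean(0))
E
```

```text
[[ 534.   -79.7   10. ]
 [ 575.6 -244.5   10. ]
 [ 483.8 -269.4   10. ]
 [ 436.9 -108.    10. ]] [ 507.6 -175.4   10. ] [np.float64(101.2), np.float64(169.9), np.float64(95.2), np.float64(168.1)]
cradle 509.13323974609375 -175.34571838378906 (101.15892028808594, 169.8282928466797) 16.20343017578125
y dir yaw 15.182913136829805
tube top [[448.3 264.5  45. ]
 [474.  104.   45. ]] [461.1337595  184.26625273  45.        ] 162.55999836960686 9.098725006508477
top plate ((508.4605712890625, -172.98936462402344), (107.39949035644531, 166.5551300048828), 7.395616054534912)
scene plate ((508.103759765625, -170.79751586914062), (98.29479217529297, 173.26190185546875), 16.238357543945312)
scene tube [[452.5 256.1  45. ]
 [477.7 107.7  45. ]] [465.08972034 181.91477473  45.        ]
```

step_arm(series=[{"offset":[1,1,0.2],"dr":[0,0,0.2]},{"offset":[1,1,0.2],"dr":[0,0,0.2]},{"offset":[1,1,0.2],"dr":[0,0,0.2]},{"offset":[1,1,0.2],"dr":[0,0,0.2]},{"offset":[1,1,0.2],"dr":[0,0,0.2]},{"offset":[1,1,0.2],"dr":[0,0,0.2]},{"offset":[1,1,0.2],"dr":[0,0,0.2]},{"offset":[1,1,0.2],"dr":[0,0,0.2]}], grip=0)

```text
time: 0.77
tool_pos: [357.5, -454.0, 272.4]
eef_rot: [-0.418, 0.908, -0.001, 0.001]
force: [-0.2, -1.4, 0.5]
finger_gap: 1.0
grip_force: 0.0
```

step_arm(series=[{"offset":[0.5,1,0],"dr":[0,0,0.2]},{"offset":[0.5,1,0],"dr":[0,0,0.2]},{"offset":[0.5,1,0],"dr":[0,0,0.2]},{"offset":[0.5,1,0],"dr":[0,0,0.2]},{"offset":[0.5,1,0],"dr":[0,0,0.2]},{"offset":[0.5,1,0],"dr":[0,0,0.2]},{"offset":[0.5,1,0],"dr":[0,0,0.2]}])

```text
time: 1.35
tool_pos: [455.0, -254.4, 271.2]
eef_rot: [-0.678, 0.735, 0.0, 0.0]
force: [0.5, -0.4, 0.3]
finger_gap: 1.004
grip_force: 0.0
```

step_arm(series=[{"offset":[0,1,0],"dr":[0,0,0.077]},{"offset":[0,1,0],"dr":[0,0,0.077]},{"offset":[0,1,0],"dr":[0,0,0.077]},{"offset":[0,1,0],"dr":[0,0,0.077]},{"offset":[0,1,0],"dr":[0,0,0.077]},{"offset":[0,1,0],"dr":[0,0,0.077]}])

```text
time: 1.85
tool_pos: [453.6, -53.5, 271.4]
eef_rot: [0.762, -0.648, -0.0, -0.001]
force: [1.0, -0.1, -0.2]
finger_gap: 1.002
grip_force: 0.0
```

step_arm(series=[{"offset":[0,1,0]},{"offset":[0,1,0]},{"offset":[0,1,0]},{"offset":[0,1,0]},{"offset":[0,1,0]},{"offset":[0,1,0]}])

```text
$.series[0]: bad value
```

step_arm(series=[{"offset":[0.04,1,-0.2],"dr":[0,0,0]},{"offset":[0.04,1,-0.2],"dr":[0,0,0]},{"offset":[0.04,1,-0.2],"dr":[0,0,0]},{"offset":[0.04,1,-0.2],"dr":[0,0,0]},{"offset":[0.04,1,-0.2],"dr":[0,0,0]},{"offset":[0.04,1,-0.2],"dr":[0,0,0]}])

```text
time: 2.35
tool_pos: [461.8, 146.6, 229.6]
eef_rot: [0.761, -0.648, -0.0, 0.001]
force: [0.6, -1.4, 0.5]
finger_gap: 0.995
grip_force: 0.0
```

step_arm(series=[{"offset":[0,0.18,-0.2],"dr":[0,0,0]},{"offset":[0,0.18,-0.2],"dr":[0,0,0]},{"offset":[0,0.18,-0.2],"dr":[0,0,0]},{"offset":[0,0.18,-0.2],"dr":[0,0,0]},{"offset":[0,0.18,-0.2],"dr":[0,0,0]}])

```text
time: 2.77
tool_pos: [462.2, 178.0, 192.0]
eef_rot: [0.76, -0.649, 0.0, -0.0]
force: [0.5, 0.2, 0.8]
finger_gap: 0.998
grip_force: 0.0
```

```bash
python3 - <<'E'
from h import *
c=cap('wrist','w1.png');np.save('wrist.npy',c,allow_pickle=True);s=manip.state();print(s['tool_pos'],c['xyz'],c['rotation'])
E
```

```text
[462.28537941 178.08161114 192.23256961] [472.85214921 109.97698631 333.21384108] [ 0.01065186 -0.13898453  0.98716335 -0.0779638 ]
```

View pics/w1.png

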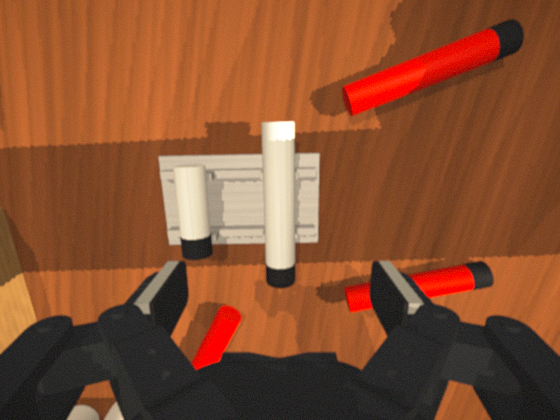

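The wrist view shows the long tube from (278,123) to the cap end at (281,284). The short tube is at its left at (193,212), and the finger centre column is near 280.

```bash
python3 - <<'E'
from h import *
c=np.load('wrist.npy',allow_pickle=True).item()
h=cv2.cvtColor(c['color'],cv2.COLOR_BGR2HSV)
for v in (115,119,122,125,145,180,220,255,275,280,284,287): print(v, h[v,258:302:4,2])
e=np.array([onz(c,*p,45) for p in [(278.5,122),(280.5,285)]]);d=e[1]-e[0]
print(e.round(1),e.mean(0).round(1),np.linalg.norm(d),np.degrees(np.arctan2(-d[0],d[1])))
for v in(150,200,250): print(onz(c,262.5,v,45).round(1),onz(c,295.5,v,45).round(1))
E
```

```text
115 [188 184 195 191 196 196 193 173 165 190 190]
119 [193 190 195 197 196 191 192 178 170 191 192]
122 [191 189 205 235 252 255 255 255 255 239 188]
125 [184 180 221 250 254 255 255 255 255 253 186]
145 [130 164 221 234 241 239 238 227 220 143  97]
180 [187 185 218 233 240 241 241 229 220 168 171]
220 [211 209 209 229 237 244 236 229 216 166 202]
255 [138 139 189 228 235 242 235 229 207 153 110]
275 [202 190  91  36  40  48  42  39  42  61 166]
280 [172 178 100  38  42  41  40  36  35  72 168]
284 [160 163 164  50  41  40  32  34  47 138 164]
287 [163 163 174 163 107  77  75 103 143 160 159]
[[473.1 109.4  45. ]
 [445.3 271.1  45. ]] [459.2 190.3  45. ] 163.99167580961497 9.75981603422072
[483.8 136.3  45. ] [453.7 131.5  45. ]
[477.  183.3  45. ] [445.5 178.3  45. ]
[469.6 234.8  45. ] [436.6 229.6  45. ]
```

step_arm(series=[{"offset":[-0.009,0.035,-0.2],"dr":[0,0,0]},{"offset":[-0.009,0.035,-0.4],"dr":[0,0,0]},{"offset":[-0.009,0.035,-0.55],"dr":[0,0,0]},{"offset":[-0.009,0.035,-0.65],"dr":[0,0,0]},{"offset":[-0.009,0.035,-0.75],"dr":[0,0,0]},{"offset":[-0.009,0.035,-0.8],"dr":[0,0,0]},{"offset":[-0.009,0.035,-0.835],"dr":[0,0,0]},{"offset":[-0.009,0.035,-0.835],"dr":[0,0,0]},{"offset":[-0.009,0.035,-0.835],"dr":[0,0,0]}])

```text
time: 3.57
tool_pos: [460.5, 185.7, 25.0]
eef_rot: [0.76, -0.649, 0.0, -0.0]
force: [0.4, 0.3, 0.5]
finger_gap: 1.001
grip_force: 0.0
```

step_arm(series=[{"offset":[0,0,0],"dr":[0,0,0]},{"offset":[0,0,0],"dr":[0,0,0]},{"offset":[0,0,0],"dr":[0,0,0]},{"offset":[0,0,0],"dr":[0,0,0]},{"offset":[0,0,0],"dr":[0,0,0]},{"offset":[0,0,0],"dr":[0,0,0]},{"offset":[0,0,0],"dr":[0,0,0]},{"offset":[0,0,0],"dr":[0,0,0]},{"offset":[0,0,0],"dr":[0,0,0]},{"offset":[0,0,0],"dr":[0,0,0]},{"offset":[0,0,0],"dr":[0,0,0]},{"offset":[0,0,0],"dr":[0,0,0]}], grip=1)

```text
time: 4.57
tool_pos: [460.6, 186.3, 25.0]
eef_rot: [0.761, -0.649, 0.0, -0.001]
force: [-0.1, -1.0, 5.3]
finger_gap: 0.329
grip_force: 58.6
```

step_arm(series=[{"offset":[0,0,0.1],"dr":[0,0,0]},{"offset":[0,0,0.25],"dr":[0,0,0]},{"offset":[0,0,0.45],"dr":[0,0,0]},{"offset":[0,0,0.65],"dr":[0,0,0]},{"offset":[0,0,0.85],"dr":[0,0,0]},{"offset":[0,0,1],"dr":[0,0,0]},{"offset":[0,0,1],"dr":[0,0,0]},{"offset":[0,0,1],"dr":[0,0,0]}])

```text
time: 5.23
tool_pos: [460.2, 186.3, 225.9]
eef_rot: [0.761, -0.649, -0.0, -0.002]
force: [0.2, -0.1, -2.8]
finger_gap: 0.329
grip_force: 59.9
```

step_arm(series=[{"offset":[0.02,-0.1,0],"dr":[0,0,0.01]},{"offset":[0.05,-0.25,0],"dr":[0,0,0.02]},{"offset":[0.1,-0.4,0],"dr":[0,0,0.034]},{"offset":[0.1,-0.6,0],"dr":[0,0,0.034]},{"offset":[0.1,-0.8,0],"dr":[0,0,0.034]},{"offset":[0.1,-0.9,0],"dr":[0,0,0.034]},{"offset":[0.1,-1,0],"dr":[0,0,0.034]},{"offset":[0.1,-1,0],"dr":[0,0,0.034]}])

```text
time: 5.9
tool_pos: [478.2, -17.2, 222.2]
eef_rot: [0.793, -0.609, -0.001, 0.002]
force: [0.0, 0.3, -1.8]
finger_gap: 0.335
grip_force: 59.8
```

```bash
python3 - <<'E'
from h import *
c=cap('wrist','w2.png');np.save('wrist.npy',c,allow_pickle=True);s=manip.state();print(s['tool_pos'],s['eef_rot'],s['force'],c['xyz'],s['q'])
t=cap('top');np.save('top2.npy',t,allow_pickle=True)
E
```

```text
[478.5073564  -15.98808743 222.29897575] [ 0.79321701 -0.60893618 -0.00122275  0.00142084] [-0.40507269  0.42091592 -2.7767749 ] [496.63847741 -83.5391873  363.45000663] [ 3.78229925e-01  3.99308683e-02 -4.16188408e-01 -7.16571798e-04
 -1.11837042e+00 -1.16559364e-01]
```

View pics/w2.png

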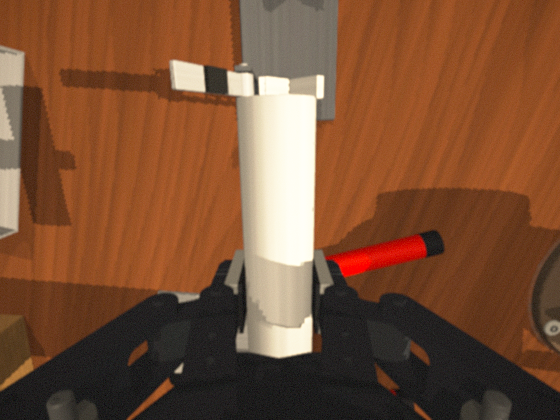

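The tube is held firmly, with its far end at (278,97). Beyond it are the plate edges, at (240,0) on the left and (338,0) on the right, and the corner at (334,119).

```bash
python3 - <<'E'
from h import *
c=np.load('wrist.npy',allow_pickle=True).item()
h=cv2.cvtColor(c['color'],cv2.COLOR_BGR2HSV)
for v in(2,20,40,60): 
    r=np.where(h[v,200:380,1]<90)[0]+200; a,b=onz(c,r[0],v,10),onz(c,r[-1],v,10); print(v,r[0],r[-1],a.round(1),b.round(1),'mid',((a+b)/2).round(1))
print('corner',onz(c,334,119,10).round(1))
col=h[85:110,278,2];print(col)
s=manip.state();p=s['tool_pos'];Rm=R.from_quat(s['eef_rot']).as_matrix();print('toolx',Rm[:,0],'tooly',Rm[:,1])
for z in(p[2]+20,p[2]+20):
    e=onz(c,278,97,z);print('end rel TCP in tool',Rm.T@(e-p))
for v in(110,200): print(Rm.T@((onz(c,239,v,p[2]+20)+onz(c,315,v,p[2]+20))/2-p))
E
```

```text
2 239 337 [ 563.4 -185.6   10. ] [ 468.7 -211.2   10. ] mid [ 516.1 -198.4   10. ]
20 240 336 [ 558.9 -170.4   10. ] [ 464.8 -195.7   10. ] mid [ 511.8 -183.1   10. ]
40 241 336 [ 553.8 -152.9   10. ] [ 459.2 -178.4   10. ] mid [ 506.5 -165.7   10. ]
60 242 335 [ 548.5 -134.9   10. ] [ 454.4 -160.2   10. ] mid [ 501.4 -147.5   10. ]
corner [ 437.2 -103.5   10. ]
[255 255 254 254 254 254 254 255 255 253 252 253 253 253 253 253 253 253
 253 253 253 253 253 253 253]
toolx [ 2.59203702e-01 -9.65822638e-01 -2.71340585e-04] tooly [-0.96581771 -0.25920326  0.00313331]
end rel TCP in tool [ 79.78851225   0.92960578 -20.01883612]
end rel TCP in tool [ 79.78851225   0.92960578 -20.01883612]
[ 75.22073985   0.5601237  -20.0187544 ]
[ 40.5862008    0.51128416 -20.00950963]
```

step_arm(series=[{"offset":[0.03,-0.12,0],"dr":[0,0,0.004]},{"offset":[0.06,-0.3,0],"dr":[0,0,0.004]},{"offset":[0.1,-0.48,0],"dr":[0,0,0.004]},{"offset":[0.13,-0.66,0],"dr":[0,0,0.004]},{"offset":[0.154,-0.76,0],"dr":[0,0,0.004]},{"offset":[0.154,-0.805,0],"dr":[0,0,0.004]},{"offset":[0.154,-0.805,0],"dr":[0,0,0.004]},{"offset":[0.154,-0.805,0],"dr":[0,0,0.004]},{"offset":[0.154,-0.805,0],"dr":[0,0,0.004]}])

```text
time: 6.75
tool_pos: [510.5, -174.1, 223.8]
eef_rot: [0.798, -0.602, -0.0, 0.0]
force: [1.0, -0.8, -2.4]
finger_gap: 0.334
grip_force: 59.8
```

```bash
python3 - <<'E'
from h import *
c=cap('wrist');np.save('wrist.npy',c,allow_pickle=True);s=manip.state();print(s['tool_pos'],s['eef_rot'])
t=cap('scene');cv2.imwrite('pics/w3.png',np.vstack([c['color'][:300],t['color'][200:]])if 0 else np.hstack([cv2.resize(c['color'],(400,300)),cv2.resize(t['color'][210:420,100:380],(400,300))]))
E
```

```text
[ 510.6070722  -173.99715045  224.07333642] [ 7.98332848e-01 -6.02216423e-01 -2.10528436e-04 -7.91001808e-06]
```

View pics/w3.png

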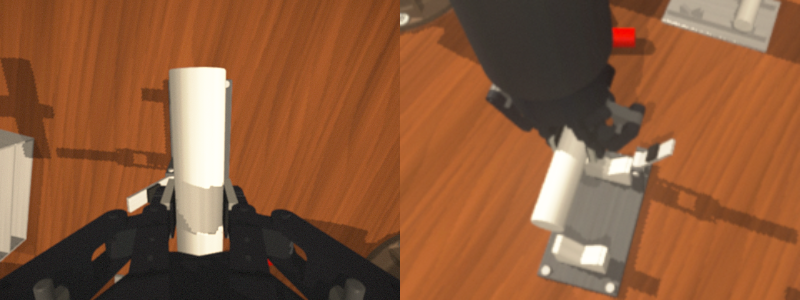

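Wrist and scene views (side by side): the tube is in line above the cradle, and the strap is clear of the gripper on the +x side. Lowering.

step_arm(series=[{"offset":[-0.006,-0.015,-0.1],"dr":[0,0,0]},{"offset":[-0.006,-0.015,-0.25],"dr":[0,0,0]},{"offset":[-0.006,-0.015,-0.4],"dr":[0,0,0]},{"offset":[-0.006,-0.015,-0.55],"dr":[0,0,0]},{"offset":[-0.006,-0.015,-0.65],"dr":[0,0,0]},{"offset":[-0.006,-0.015,-0.73],"dr":[0,0,0]},{"offset":[-0.006,-0.015,-0.8],"dr":[0,0,0]},{"offset":[-0.006,-0.015,-0.8],"dr":[0,0,0]},{"offset":[-0.006,-0.015,-0.8],"dr":[0,0,0]}])

```text
time: 7.6
tool_pos: [509.4, -177.6, 64.2]
eef_rot: [0.798, -0.602, -0.0, 0.0]
force: [0.2, 0.9, -0.6]
finger_gap: 0.332
grip_force: 59.8
```

```bash
python3 - <<'E'
from h import *
c=cap('wrist');t=cap('scene');u=cap('top');print(manip.state()['tool_pos'])
cv2.imwrite('pics/w4.png',np.hstack([cv2.resize(c['color'][:350,100:450],(400,400)),cv2.resize(t['color'][270:420,170:320],(400,400))]))
E
```

```text
[ 510.53410501 -177.93851126   65.61502224]
```

View pics/w4.png

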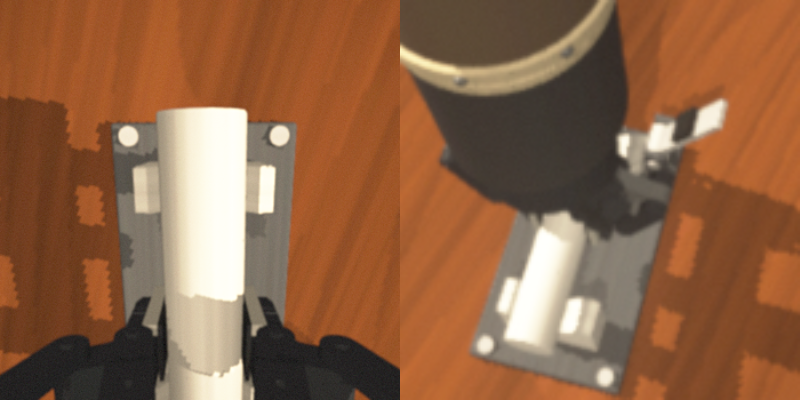

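The crop shows the tube (centre column 202) centred over the V-block (ears 134–274, centre 204). Lowering slowly.

step_arm(series=[{"offset":[0,0,-0.04],"dr":[0,0,0]},{"offset":[0,0,-0.07],"dr":[0,0,0]},{"offset":[0,0,-0.095],"dr":[0,0,0]},{"offset":[0,0,-0.115],"dr":[0,0,0]},{"offset":[0,0,-0.13],"dr":[0,0,0]},{"offset":[0,0,-0.14],"dr":[0,0,0]},{"offset":[0,0,-0.145],"dr":[0,0,0]},{"offset":[0,0,-0.145],"dr":[0,0,0]},{"offset":[0,0,-0.145],"dr":[0,0,0]}])

```text
time: 8.5
tool_pos: [509.6, -178.3, 35.4]
eef_rot: [0.798, -0.603, 0.0, -0.0]
force: [0.9, 0.0, -1.9]
finger_gap: 0.332
grip_force: 59.8
```

step_arm(series=[{"offset":[0,0,-0.005],"dr":[0,0,0]},{"offset":[0,0,-0.01],"dr":[0,0,0]},{"offset":[0,0,-0.012],"dr":[0,0,0]},{"offset":[0,0,-0.012],"dr":[0,0,0]},{"offset":[0,0,-0.012],"dr":[0,0,0]}])

```text
time: 8.92
tool_pos: [509.8, -178.3, 33.5]
eef_rot: [0.798, -0.603, 0.0, -0.0]
force: [-2.5, 0.6, 4.6]
finger_gap: 0.329
grip_force: 60.3
```

Contact has begun (force went from -1.9 to +4.6 N). Opening gently and waiting.

step_arm(series=[{"offset":[0,0,0],"dr":[0,0,0]},{"offset":[0,0,0],"dr":[0,0,0]},{"offset":[0,0,0],"dr":[0,0,0]},{"offset":[0,0,0],"dr":[0,0,0]},{"offset":[0,0,0],"dr":[0,0,0]},{"offset":[0,0,0],"dr":[0,0,0]},{"offset":[0,0,0],"dr":[0,0,0]},{"offset":[0,0,0],"dr":[0,0,0]},{"offset":[0,0,0],"dr":[0,0,0]}], grip=0)

```text
time: 9.67
tool_pos: [509.6, -178.2, 32.9]
eef_rot: [0.798, -0.603, 0.0, 0.0]
force: [0.0, 0.3, 0.3]
finger_gap: 0.995
grip_force: 0.0
```

step_arm(series=[{"offset":[0,0,0.1],"dr":[0,0,0]},{"offset":[0,0,0.25],"dr":[0,0,0]},{"offset":[0,0,0.4],"dr":[0,0,0]},{"offset":[0,0,0.6],"dr":[0,0,0]},{"offset":[0,0,0.8],"dr":[0,0,0]},{"offset":[0,0,1],"dr":[0,0,0]},{"offset":[0,0,1],"dr":[0,0,0]},{"offset":[0,0,1],"dr":[0,0,0]}])

```text
time: 10.33
tool_pos: [510.8, -178.3, 235.9]
eef_rot: [0.798, -0.603, 0.002, -0.002]
force: [-0.0, -0.4, -1.7]
finger_gap: 1.002
grip_force: 0.0
```

```bash
python3 - <<'E'
from h import *
c=cap('wrist');np.save('wrist.npy',c,allow_pickle=True);t=cap('scene');print(manip.state()['tool_pos'])
cv2.imwrite('pics/w5.png',np.hstack([cv2.resize(c['color'],(480,360)),cv2.resize(t['color'][270:420,170:303],(320,360))]))
E
```

```text
[ 509.03557638 -178.05665002  232.454477  ]
```

View pics/w5.png

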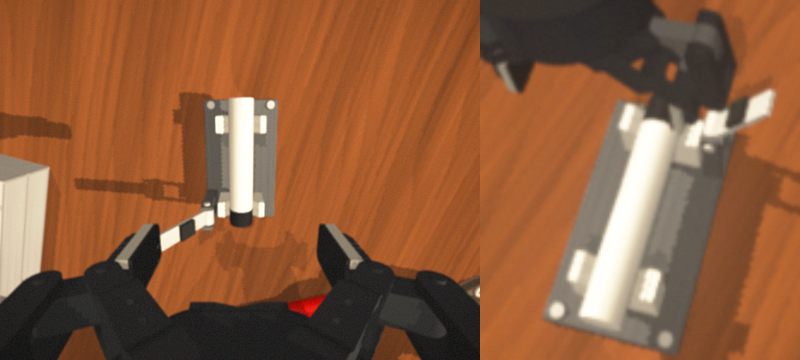

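The tube is seated in both V-blocks and the strap is still leaning back, at (185,230) in the left view. Next: shut the gripper, go behind the strap (+x side) and push it towards -x.

step_arm(series=[{"offset":[0.15,0.15,0],"dr":[0,0,0]},{"offset":[0.3,0.3,0],"dr":[0,0,0]},{"offset":[0.45,0.44,0],"dr":[0,0,0]},{"offset":[0.45,0.44,0],"dr":[0,0,0]},{"offset":[0.45,0.44,0],"dr":[0,0,0]},{"offset":[0.45,0.44,0],"dr":[0,0,0]},{"offset":[0.45,0.44,0],"dr":[0,0,0]},{"offset":[0.45,0.44,0],"dr":[0,0,0]},{"offset":[0.45,0.44,0],"dr":[0,0,0]},{"offset":[0.45,0.44,0],"dr":[0,0,0]}], grip=1)

```text
time: 11.27
tool_pos: [599.1, -90.9, 233.2]
eef_rot: [0.798, -0.603, 0.0, -0.0]
force: [0.5, 0.2, 1.0]
finger_gap: 0.001
grip_force: 0.0
```

```bash
python3 - <<'E'
from h import *
w=np.load('wrist.npy',allow_pickle=True).item()
e=np.array([onz(w,281,114,53),onz(w,281,263,53)]);print('tube',e.round(1),e.mean(0).round(1))
u=cap('top');s=cap('scene');print(manip.state()['tool_pos'],manip.state()['finger_gap'])
cv2.imwrite('pics/w6.png',np.hstack([cv2.resize(u['color'][120:240,360:480],(400,400)),cv2.resize(s['color'][240:420,150:330],(400,400))]))
E
```

```text
tube [[ 530.7 -253.2   53. ]
 [ 485.5  -95.8   53. ]] [ 508.1 -174.5   53. ]
[599.30095399 -90.6756561  233.23348624] 0.000651598852238493
```

View pics/w6.png

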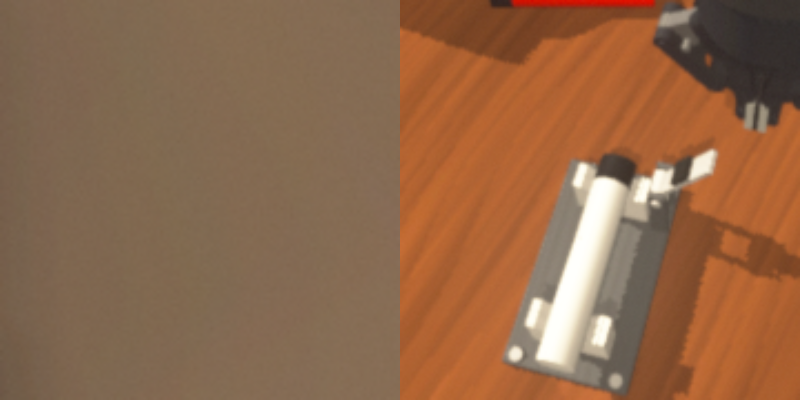

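The scene crop shows the tube seated, with the shut fingers beyond the strap tip (about (715,155)). Now descending behind it.

step_arm(series=[{"offset":[0.05,0.015,-0.15],"dr":[0,0,0]},{"offset":[0.05,0.015,-0.3],"dr":[0,0,0]},{"offset":[0.05,0.015,-0.43],"dr":[0,0,0]},{"offset":[0.05,0.015,-0.53],"dr":[0,0,0]},{"offset":[0.05,0.015,-0.58],"dr":[0,0,0]},{"offset":[0.05,0.015,-0.58],"dr":[0,0,0]},{"offset":[0.05,0.015,-0.58],"dr":[0,0,0]}])

```text
time: 11.95
tool_pos: [609.9, -87.4, 117.4]
eef_rot: [0.798, -0.603, 0.0, 0.0]
force: [0.8, 1.0, 0.5]
finger_gap: 0.001
grip_force: 0.0
```

step_arm(series=[{"offset":[-0.05,-0.015,0],"dr":[0,0,0]},{"offset":[-0.1,-0.03,0],"dr":[0,0,0]},{"offset":[-0.15,-0.043,0],"dr":[0,0,0]},{"offset":[-0.19,-0.053,0],"dr":[0,0,0]},{"offset":[-0.23,-0.065,0],"dr":[0,0,0]},{"offset":[-0.27,-0.077,0],"dr":[0,0,0]},{"offset":[-0.31,-0.088,0],"dr":[0,0,0]},{"offset":[-0.35,-0.1,0],"dr":[0,0,0]},{"offset":[-0.38,-0.107,0],"dr":[0,0,0]},{"offset":[-0.41,-0.115,0],"dr":[0,0,0]},{"offset":[-0.41,-0.115,0],"dr":[0,0,0]}])

```text
time: 12.87
tool_pos: [526.1, -110.5, 116.8]
eef_rot: [0.798, -0.603, -0.0, 0.0]
force: [0.0, 0.0, 0.3]
finger_gap: 0.005
grip_force: 0.0
```

step_arm(series=[{"offset":[0.1,0.03,0.1],"dr":[0,0,0]},{"offset":[0.2,0.06,0.25],"dr":[0,0,0]},{"offset":[0.3,0.08,0.4],"dr":[0,0,0]},{"offset":[0.3,0.4,0.6],"dr":[0,0,0]},{"offset":[0.3,0.6,0.8],"dr":[0,0,0]},{"offset":[0.3,0.9,0.8],"dr":[0,0,0]},{"offset":[0.3,1,0.8],"dr":[0,0,0]},{"offset":[0.3,1,0.8],"dr":[0,0,0]},{"offset":[0.3,1,0.8],"dr":[0,0,0]},{"offset":[0.3,1,0.8],"dr":[0,0,0]},{"offset":[0.3,1,0.8],"dr":[0,0,0]},{"offset":[0.3,1,0.8],"dr":[0,0,0]},{"offset":[0.3,1,0.8],"dr":[0,0,0]},{"offset":[0.3,1,0.8],"dr":[0,0,0]},{"offset":[0.3,1,0.8],"dr":[0,0,0]},{"offset":[0.3,1,0.8],"dr":[0,0,0]},{"offset":[0.3,1,0.8],"dr":[0,0,0]},{"offset":[0.3,1,0.8],"dr":[0,0,0]},{"offset":[0.3,1,0.8],"dr":[0,0,0]},{"offset":[0.3,1,0.8],"dr":[0,0,0]}])

```text
time: 14.53
tool_pos: [587.5, 89.8, 276.9]
eef_rot: [0.798, -0.603, -0.0, 0.0]
force: [0.8, -0.1, -0.4]
finger_gap: 0.001
grip_force: 0.0
```

step_arm(series=[{"offset":[0,0,0],"dr":[0,0,0]},{"offset":[0,0,0],"dr":[0,0,0]},{"offset":[0,0,0],"dr":[0,0,0]},{"offset":[0,0,0],"dr":[0,0,0]},{"offset":[0,0,0],"dr":[0,0,0]},{"offset":[0,0,0],"dr":[0,0,0]},{"offset":[0,0,0],"dr":[0,0,0]},{"offset":[0,0,0],"dr":[0,0,0]},{"offset":[0,0,0],"dr":[0,0,0]},{"offset":[0,0,0],"dr":[0,0,0]},{"offset":[0,0,0],"dr":[0,0,0]},{"offset":[0,0,0],"dr":[0,0,0]},{"offset":[0,0,0],"dr":[0,0,0]},{"offset":[0,0,0],"dr":[0,0,0]},{"offset":[0,0,0],"dr":[0,0,0]},{"offset":[0,0,0],"dr":[0,0,0]},{"offset":[0,0,0],"dr":[0,0,0]},{"offset":[0,0,0],"dr":[0,0,0]}])

```text
time: 16.03
tool_pos: [587.5, 89.8, 276.9]
eef_rot: [0.798, -0.603, 0.0, -0.0]
force: [0.1, 0.1, 0.5]
finger_gap: -0.001
grip_force: 0.0
```

```bash
python3 - <<'E'
from h import *
s=cap('scene');print(manip.state()['tool_pos'],manip.state()['time'])
cv2.imwrite('pics/w7.png',cv2.resize(s['color'][180:420,150:390],(600,600),interpolation=cv2.INTER_CUBIC))
E
```

```text
[587.54011879  89.77204184 276.9340256 ] 16.0833
```

View pics/w7.png

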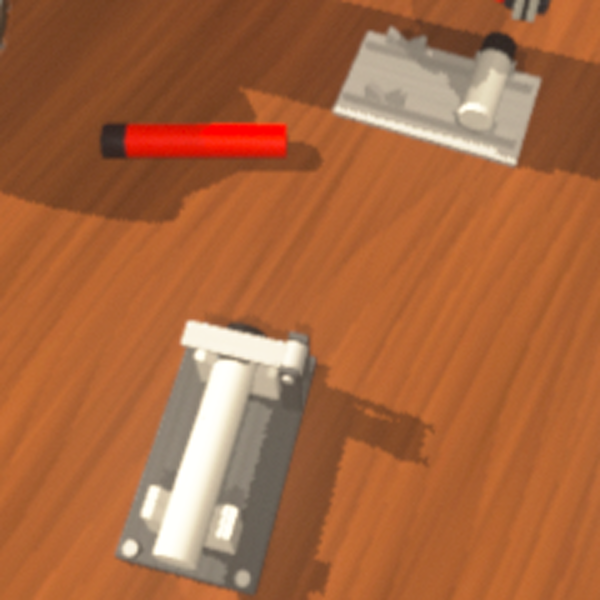

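The strap lies across the tube, from (190,333) to (300,355). The tube is seated, the short tube is still on its rest, and the gripper is clear.

```bash
python3 -c "
from plant import manip
print(manip.hand_in())"
```

```text
the job is handed in; nothing more can be done
None
```

I handed the job in at about 16 s of the 48 s allowed: the last picture shows the long tube in both V-blocks with the strap down on it, the short tube still on its rest and the gripper clear; hand-in returned no verdict.

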